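# Set the warming plate to its fourth heat setting and start it

## Robot

A 7-joint arm with a two-finger parallel gripper is mounted at the origin on a cart in front of the work surface, level with it; the furniture and walls round the work are solid. World frame = base frame: x ahead of the robot, y to its left, z up, the work surface at z = 0. Lengths are in mm, angles in rad, forces in N, time in s.
With the tool pointing down it reaches from about 425 to 975 mm from the base axis. Payload 16.7 kg.
Tool frame: the origin (TCP) lies between the finger pads; the fingertips stand 11 mm ahead of it and the grasp point (between the pads) lies 8 mm behind it; z points along the fingers, y is the line along which they close (so a half turn about z gives the same grasp; the last joint's range is limited). The gripper opens to 85 mm and grips with 20 to 120 N. Pads are 22 mm wide; open, the fingers measure 114 mm over their backs; the gripper's body (76 mm by 85 mm) begins 54 mm behind the grasp point. The pads swing forward as they close: fully open they stand 13 mm farther back than shut.
Start: joints at [-0.149, 0.426, 0.074, 1.606, -0.034, 1.111, -0.067], TCP at [674.964, -0.019, 242.302] pointing down, gripper open.
Joint ranges: [-2.85, 2.85], [-0.5, 2.14], [-1.23, 1.37], [0.21, 2.46], [-1.02, 4.16], [0.16, 2.05], [-2.73, 2.73]. Speed limits (rad/s): [1.89, 1.89, 2.39, 2.39, 3.01, 3.01, 3.01].

## Interface

Orientations are given as a 3x3 rotation matrix whose columns are the frame's x, y, z axes.
In Python, from cell import arm, cams gives the robot as it stands. The module is installed in compiled form; this text tells all that it offers.
- The arm moves only by the shell command python3 -m crank 'ROWS'. ROWS is JSON, a list of rows, each an object of numbers: "x", "y", "z": the shift along the tool's x, y, z normalised to -1 to 1, where 1 is 0.75 m; "turn": the turn about the tool's z normalised to -1 to 1, where 1 is pi rad; "fingers": the closure, from 0 (fully open) to 1 (shut). A call has 1 to 10 rows; each row is the pose to reach, as a shift and turn from the pose commanded when the call began, along the tool's axes at that moment, turning the shorter way round; what a row does not reach only later rows make up. A row lasts 1/8 s, in which the tool goes at most 62.5 mm and 10.7 degrees, less where a joint would pass 70% of its speed; a pose out of reach is approached as far as the arm can. A call with a number of a shift or a turn outside -1 to 1 is refused whole. A call with a gripper value outside its range is refused whole. The fingers move at their own pace and stop on an object; the grip force is fixed at half the most. Time passes only in rows, so rows that repeat a pose let the fingers close. It gives the time, the measured TCP pose, the force, the opening and the grip force at its end, in the units of the state.
- arm.get_obs(): the state, without advancing time (a new reading comes with each control period).
- cams.capture(name): name is "scene" or "side" or "wrist"; returns (picture, depth): 420x560x3 uint8, red, green, blue; 420x560 float32, mm along the optical axis (not along the pixel's ray), 0 where there is no reading.
- cams.calibration(name): a dict with "fx", "fy", "cx", "cy" (pixels), "D" ([k1, k2, p1, p2, k3] as OpenCV has them; the pictures are not rectified), "xyz" and "orientation" of the camera in the world; the wrist camera has in their place "hand_eye" (4x4, takes a point from camera to tool coordinates, whose origin is the TCP and whose axes are the flange's). Camera axes: x right, y up, looking along -z (the intrinsics and any distortion apply to the point x, -y, -z); pixel columns grow to the right and rows downward; lengths in mm; the calibration is good to about 2 mm. A picture is of the moment at which its call begins: read the wrist's pose just before it. calibration takes no time and is no camera call.
- arm.close_job(): hands the job in; it is judged then, once.
The state is a dict: "time_s": time; "joint_positions": joint angles; "joint_vel": joint speeds; "joint_efforts": joint torques, N m; "ee_pos": TCP position; "tcp_rot": TCP orientation; "wrist_force": force on the tool from outside, world axes, zero at the start; "wrist_torque": the same for the moment, N m; "width": finger opening in mm; "grip_force": force on a finger pad.
Only numpy, scipy, OpenCV 4.12 (cv2) and the standard library are available. Lean on these libraries where they do the work, as an engineer would, in place of code of your own. Each camera call takes 0.05 s, during which the arm holds its last target. There are 200 camera calls.

## Task

Set the warming plate to its fourth heat setting and start it: with a fingertip, gently push the pointer lever of its selector clockwise, click by click, until it rests on the fourth tick after the round off mark, without running on past that tick (it may already stand a click or two up from off). Then press the start button fully down and let it come back up. Nothing is to be gripped, lifted or shifted: the lever is only pushed, and the cups, the tub and the other things stay where they are.

Things in the scene. Friction and masses are not known exactly. Their poses are not given: they have to be found in the camera images.
- warming_plate: low steel warming plate fixed on the worktop, 360 (x) x 380 (y) mm; origin at the centre of its underside, x away from its control panel, y to the panel's left. The panel is the front 128 mm, flat, 56 mm above the worktop: selector on its left, start button on its right. Behind it, from x = -42 to 168 mm, the hot plate (58 mm high), with two cups and a tub standing loose on it
- selector_axis (a point): point on the selector's upright axis, on the panel's top (56 mm above the worktop); axes parallel to warming_plate's. Seven marks lie round it on the panel at 80 mm radius, 30 degrees apart: a round dot (off) straight to the left (+y), then six ticks, clockwise from above; the third tick is straight behind (+x), the sixth straight to the right (-y)
- selector_tip (a point): end of the pointer lever, 68 mm from the axis, 18 mm above the panel; turns with it. The selector is a black hub (46 mm across, 10 mm high, with a core 30 mm across and 30 mm high) and one straight lever out to one side: 12 mm wide, reaching 68 mm from the axis, with upright sides from 6 to 30 mm above the panel
- selector (a joint): lever angle, rad, growing clockwise seen from above: 0 at the off dot, 0.5236 per click, 2.094 at the fourth tick, 3.14 at the sixth. A sprung detent draws it to the nearest click, so it jumps ahead of the finger once half-way (15 degrees) past one, and stays there when let go. Pushing it 55 mm from the axis takes about 2 to 4 N. Starts on off, the first or the second tick
- start_button_top (a point): centre of the top face of the round start button (30 mm across), 22 mm above the panel when up, in a black ring (46 mm across, 12 mm high) on the right half of the panel
- start_button (a joint): travel of the start button in m: 0 up, 0.006 fully down (about 5 N); it springs back up when let go
- sauce_cup: loose steel portion cup with sauce 61 mm across and 37 mm high, standing on the hot plate; origin at the centre of its underside; leave alone
- empty_cup: loose empty steel portion cup 61 mm across and 37 mm high, standing on the hot plate; origin at the centre of its underside; leave alone
- spread_tub: loose spread tub, 96 x 137 x 53 mm, standing on the hot plate; origin at the centre of its underside; leave alone
- salt_shaker: loose salt shaker, 44 mm across, 90 mm high, on the worktop; origin at the centre of its underside; leave alone
- squeeze_bottle: loose squeeze bottle, 57 mm across, 218 mm high, on the worktop to the right; origin at the centre of its underside; leave alone
- tongs: loose steel tongs, 336 mm long, lying on the worktop to the left; origin at the centre of its underside; leave alone
- pastry_brush: loose wooden pastry brush, 222 mm long, lying near the front edge of the worktop; origin at the centre of its underside; leave alone

How it is judged:
By the outcome, as a careful person would: the job done as asked, in the order asked, and still so for the second after the job is handed in, with the robot touching nothing.
It also fails if it takes over 64 s, if anything falls off the work surface, if the arm or the gripper's body presses on something with over 40 N, if the wrist force passes 120 N, or if a joint passes its speed limit or range.

## Working session

There is one attempt and no reset: what is moved stays moved. The work goes in short steps, Python scripts to look and compute and a shell command to move; the robot and the scene stay as the last step left them, time stands still between calls to the robot, and variables do not carry over. Pictures are saved under pics/ and viewed, at most 10 in all, crops included, and the job is handed in when it is done.

```bash
mkdir -p pics; cat > h.py <<'E'
import numpy as np, cv2
from cell import arm, cams
def cap(n):
    o=arm.get_obs(); p,d=cams.capture(n); c=cams.calibration(n)
    if 'hand_eye' in c:
        T=np.eye(4);T[:3,:3]=o['tcp_rot'];T[:3,3]=o['ee_pos'];T=T@np.array(c['hand_eye'])
        R,t=T[:3,:3],T[:3,3]
    else: R,t=np.array(c['orientation']),np.array(c['xyz'])
    return p,d,c,R,t
def rays(c,R,uv):
    K=np.array([[c['fx'],0,c['cx']],[0,c['fy'],c['cy']],[0,0,1]])
    q=cv2.undistortPoints(np.float64(uv).reshape(-1,1,2),K,np.float64(c['D'])).reshape(-1,2)
    return np.c_[q[:,0],-q[:,1],-np.ones(len(q))]@R.T
def onplane(c,R,t,uv,z):
    r=rays(c,R,uv); return t+r*((z-t[2])/r[:,2])[:,None]
def cloud(d,c,R,t):
    v,u=np.mgrid[:d.shape[0],:d.shape[1]]
    return (t+rays(c,R,np.c_[u.ravel(),v.ravel()])*d.ravel()[:,None]).reshape(*d.shape,3)
E
python3 - <<'E'
from h import *
o=arm.get_obs();print(o['ee_pos'],np.round(o['tcp_rot'],3),o['wrist_force'],o['time_s'])
ims=[]
for n in ['scene','wrist']:
    p,d,c,R,t=cap(n);cv2.imwrite(f'pics/{n}0.png',p[...,::-1]);print(n,t,np.round(R,2))
    np.savez(f'{n}0.npz',p=p,d=d,R=R,t=t)
E
```

```text
[ 6.74619740e+02 -3.07822870e-03  2.41628488e+02] [[-0.     1.    -0.001]
 [ 1.     0.    -0.   ]
 [-0.    -0.001 -1.   ]] [-0.69470672 -0.10637913 -0.789795  ] 0.0
scene [  14.98382066 1170.64757861  798.92206828] [[-0.9   0.2  -0.38]
 [-0.43 -0.45  0.79]
 [-0.02  0.87  0.49]]
wrist [675.50540865  81.60406983 374.09652837] [[ 1.   -0.    0.  ]
 [-0.    0.95  0.32]
 [-0.   -0.32  0.95]]
```

View pics/scene0.png

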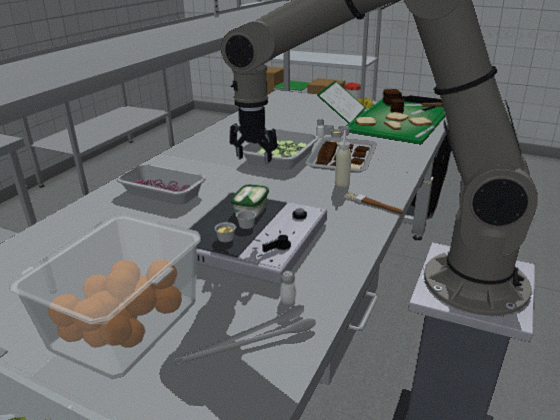

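View pics/wrist0.png

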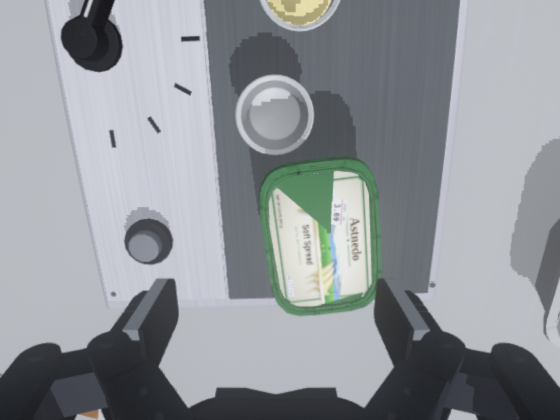

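The scene view shows the plate with a black lever at (275,243) and the start button at (300,213). In the wrist view the hub is at (95,42), ticks 3 to 6 are at (190,38), (183,89), (154,124) and (113,138), and the button is at (145,243). The lever is cut off at the top edge.

```bash
python3 - <<'E'
from h import *
f=np.load('wrist0.npz');c=cams.calibration('wrist')
for uv,z in [((95,45),66),((145,243),78),((190,38),56),((183,89),56),((154,124),56),((113,138),56),((113,294),56),((50,0),56),((275,115),95)]:
    print(uv,onplane(c,f['R'],f['t'],uv,z).round(1), f['d'][uv[1],uv[0]])
E
```

```text
(95, 45) [[525.7 125.   66. ]] 258.9327
(145, 243) [[552.6 -46.9  78. ]] 319.49356
(190, 38) [[603.  130.4  56. ]] 285.0718
(183, 89) [[594.   89.5  56. ]] 297.75885
(154, 124) [[565.4  59.8  56. ]] 308.02612
(113, 138) [[526.1  47.7  56. ]] 311.63193
(113, 294) [[ 501.3 -115.8   56. ]] 362.80978
(50, 0) [[486.9 162.4  56. ]] 276.62076
(275, 115) [[674.5  68.9  95. ]] 303.03754
```

```bash
python3 -m crank '[{"x":0.147,"y":-0.153,"fingers":1},{"x":0.147,"y":-0.153,"fingers":1},{"x":0.147,"y":-0.153,"fingers":1},{"x":0.147,"y":-0.153,"fingers":1},{"x":0.147,"y":-0.153,"fingers":1},{"x":0.147,"y":-0.153,"fingers":1}]'
python3 - <<'E'
from h import *
p,d,c,R,t=cap('wrist');cv2.imwrite('pics/wrist1.png',p[...,::-1]);np.savez('wrist1.npz',p=p,d=d,R=R,t=t)
E
```

```text
$[0]: bad value
```

View pics/wrist1.png

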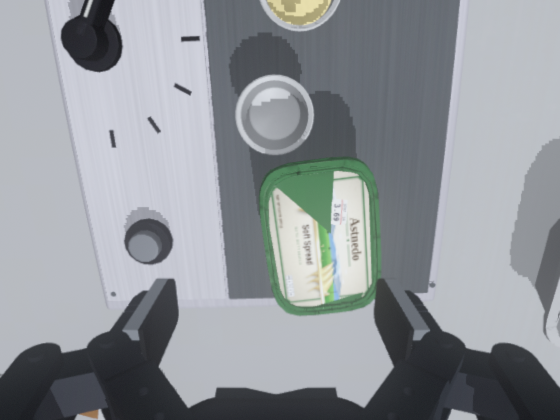

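The call was refused and nothing moved, so this is the same picture. A row probably needs every key.

```bash
python3 -m crank '[{"x":0.147,"y":-0.153,"z":0,"turn":0,"fingers":1},{"x":0.147,"y":-0.153,"z":0,"turn":0,"fingers":1},{"x":0.147,"y":-0.153,"z":0,"turn":0,"fingers":1},{"x":0.147,"y":-0.153,"z":0,"turn":0,"fingers":1},{"x":0.147,"y":-0.153,"z":0,"turn":0,"fingers":1},{"x":0.147,"y":-0.153,"z":0,"turn":0,"fingers":1}]' && python3 - <<'E'
from h import *
p,d,c,R,t=cap('wrist');cv2.imwrite('pics/wrist2.png',p[...,::-1]);np.savez('wrist2.npz',p=p,d=d,R=R,t=t)
E
```

```text
time_s: 0.9
ee_pos: [560.8, 109.3, 242.1]
tcp_rot: [[0.002, 1.0, -0.0], [1.0, -0.002, -0.0], [-0.0, -0.0, -1.0]]
wrist_force: [-0.3, -0.1, -0.4]
width: 0.3
grip_force: 0.0
```

View pics/wrist2.png

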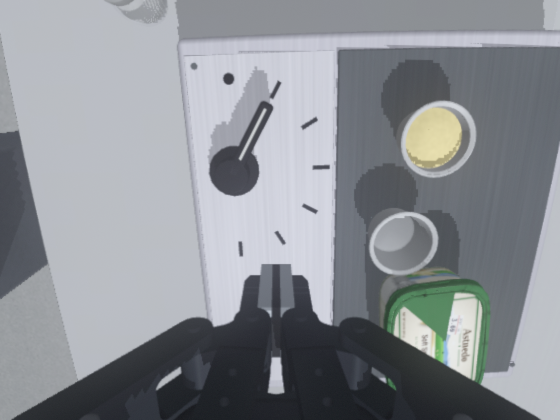

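Here the off dot is at (228,78) and ticks 1 to 6 are at (276,89), (310,123), (321,167), (310,209), (280,238) and (240,249). The lever end at (266,106) points at tick 1.

```bash
python3 - <<'E'
from h import *
f=np.load('wrist2.npz');c=cams.calibration('wrist');R,t,p,d=f['R'],f['t'],f['p'],f['d']
m=onplane(c,R,t,[(228,78),(276,89),(310,123),(321,167),(310,209),(280,238),(240,249)],56)[:,:2]
# circle fit
A=np.c_[2*m,np.ones(7)];s=np.linalg.lstsq(A,(m**2).sum(1),rcond=None)[0];ax=s[:2];print('axis',ax,'r',np.sqrt(s[2]+ax@ax))
q=m-ax;print('angles',np.degrees(np.arctan2(q[:,1],q[:,0])).round(1))
tip=onplane(c,R,t,(267,103),86)[0,:2]-ax;print('tip r',np.hypot(*tip),'ang',np.degrees(np.arctan2(tip[1],tip[0])))
P=cloud(d,c,R,t)
k=(abs(P[...,2]-86)<8)&(np.hypot(P[...,0]-ax[0],P[...,1]-ax[1])<75)&(p.max(2)<90)
Q=P[k]-[*ax,0];mm=Q[:,:2];far=mm[np.hypot(*mm.T)>30];print(len(far),np.degrees(np.median(np.arctan2(far[:,1],far[:,0]))),np.hypot(*mm.T).max(),np.median(Q[:,2]))
print('panel z',np.median(P[180:200,270:300,2]))
g=np.load('wrist0.npz')
P=cloud(g['d'],c,g['R'],g['t']);b=P[225:260,125:172];b=b[(b[...,2]>73)&(b[...,2]<84)];print('button',b.mean(0),b.min(0),b.max(0),np.median(b[:,2]))
for n,u in (('cup',(403,243)),('sauce',(438,138))): print(n,onplane(c,R,t,u,95).round(0))
E
```

```text
axis [523.28024058 127.105321  ] r 80.80435762904303
angles [ 92.1  61.6  31.5   1.7 -28.5 -58.4 -88.5]
tip r 67.6835534856409 ang 62.422594799044255
395 63.004517319707915 67.72088353884705 87.19821703400788
panel z 56.9073271837519
button [551.54123763 -49.89603702  78.43639825] [536.29244485 -63.56002739  73.26791787] [565.54566665 -36.93354694  80.9194106 ] 78.74111993933144
cup [[674.  69.  95.]]
sauce [[692. 161.  95.]]
```

Tick 1 confirmed. The lever is at 62° world and tick 4 is at -28.4°. I'll put the closed fingers on the lever's counter-clockwise side and turn the tool along with it.

```bash
cat > plan.py <<'E'
from h import *
import sys
AX=np.array([523.3,127.1])
def rows(poses):  # (alpha deg, s mm, tcp z)
    o=arm.get_obs();R=np.array(o['tcp_rot']);p=np.array(o['ee_pos']);a0=np.degrees(np.arctan2(R[1,0],R[0,0]))-90
    for a,s,z in poses:
        r=np.radians(a);u=np.array([np.cos(r),np.sin(r)]);n=np.array([-u[1],u[0]])
        P=np.r_[AX+55*u+s*n,z]; w=R.T@(P-p)/750
        print(a,s,z,'|',w.round(4),'turn',round(-(a-a0)/180,4),P.round(0))
E
python3 -c "
from plan import *
rows([(61.7,29,242),(61.7,29,83)])"
```

```text
61.7 29 242 | [ 1.065e-01 -4.930e-02  1.000e-04] turn -0.3433 [524. 189. 242.]
61.7 29 83 | [ 0.1065 -0.0493  0.2121] turn -0.3433 [524. 189.  83.]
```

```bash
python3 -m crank '[{"x":0.107,"y":-0.049,"z":0,"turn":-0.343,"fingers":1},{"x":0.107,"y":-0.049,"z":0,"turn":-0.343,"fingers":1},{"x":0.107,"y":-0.049,"z":0,"turn":-0.343,"fingers":1},{"x":0.107,"y":-0.049,"z":0,"turn":-0.343,"fingers":1},{"x":0.107,"y":-0.049,"z":0,"turn":-0.343,"fingers":1},{"x":0.107,"y":-0.049,"z":0.08,"turn":-0.343,"fingers":1},{"x":0.107,"y":-0.049,"z":0.14,"turn":-0.343,"fingers":1},{"x":0.107,"y":-0.049,"z":0.17,"turn":-0.343,"fingers":1},{"x":0.107,"y":-0.049,"z":0.17,"turn":-0.343,"fingers":1}]' && python3 - <<'E'
from h import *
p,d,c,R,t=cap('wrist');a=p;np.savez('wrist3.npz',p=p,d=d,R=R,t=t)
s,ds,cs,Rs,ts=cap('side');np.savez('side3.npz',p=s,d=ds,R=Rs,t=ts)
cv2.imwrite('pics/c3.png',cv2.resize(np.hstack([a,s]),(800,300))[...,::-1])
from plan import rows
rows([(61.7,29,83)])
E
```

```text
time_s: 2.08
ee_pos: [522.9, 189.6, 113.2]
tcp_rot: [[-0.88, 0.474, -0.003], [0.474, 0.88, -0.001], [0.002, -0.003, -1.0]]
wrist_force: [-0.4, -0.4, 0.1]
width: 0.1
grip_force: 0.0
61.7 29 83 | [-0.0004 -0.0015  0.0433] turn 0.0 [524. 189.  83.]
```

View pics/c3.png

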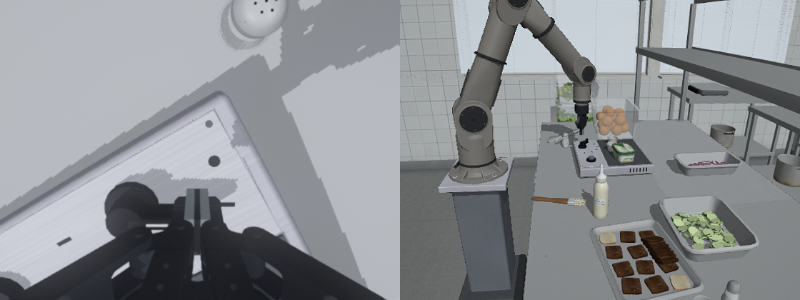

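In the combined view the wrist half shows the closed fingertips at (197,190). Tick 1 shows past them at (235,205), the hub is at (128,210), and the salt shaker is well clear at (258,15). I'll descend.

```bash
python3 -m crank '[{"x":0,"y":0,"z":0.02,"turn":0,"fingers":1},{"x":0,"y":0,"z":0.04,"turn":0,"fingers":1},{"x":0,"y":0,"z":0.04,"turn":0,"fingers":1},{"x":0,"y":0,"z":0.04,"turn":0,"fingers":1}]' && python3 -c "
from plan import *
rows([(61.7,17,83),(55,17,83),(50,17,83),(45,17,83),(40,17,83),(35,17,83),(30,17,83),(25,17,83)])"
```

```text
time_s: 2.68
ee_pos: [523.5, 190.5, 84.9]
tcp_rot: [[-0.881, 0.474, -0.0], [0.474, 0.881, -0.0], [0.0, -0.0, -1.0]]
wrist_force: [-0.1, 0.4, -0.5]
width: 0.3
grip_force: 0.0
61.7 17 83 | [-0.0172 -0.0013  0.0025] turn 0.0002 [534. 184.  83.]
55 17 83 | [-0.0259  0.0008  0.0025] turn 0.0374 [541. 182.  83.]
50 17 83 | [-0.0325  0.0018  0.0025] turn 0.0652 [546. 180.  83.]
45 17 83 | [-0.0392  0.0021  0.0025] turn 0.093 [550. 178.  83.]
40 17 83 | [-0.0459  0.0019  0.0025] turn 0.1208 [555. 175.  83.]
35 17 83 | [-0.0526  0.0011  0.0025] turn 0.1485 [559. 173.  83.]
30 17 83 | [-0.0591 -0.0003  0.0025] turn 0.1763 [562. 169.  83.]
25 17 83 | [-0.0655 -0.0023  0.0025] turn 0.2041 [566. 166.  83.]
```

```bash
python3 -m crank '[{"x":-0.009,"y":-0.001,"z":0.002,"turn":0,"fingers":1},{"x":-0.017,"y":-0.001,"z":0.002,"turn":0,"fingers":1},{"x":-0.022,"y":0,"z":0.002,"turn":0.02,"fingers":1},{"x":-0.026,"y":0.001,"z":0.002,"turn":0.037,"fingers":1},{"x":-0.026,"y":0.001,"z":0.002,"turn":0.037,"fingers":1}]'; python3 -c "
from plan import *
rows([(50,17,83),(45,17,83),(40,17,83),(35,17,83),(30,17,83),(25,17,83)])"
```

```text
time_s: 3.3
ee_pos: [541.5, 181.7, 83.4]
tcp_rot: [[-0.82, 0.573, 0.0], [0.573, 0.82, -0.0], [-0.0, 0.0, -1.0]]
wrist_force: [-0.4, 0.3, 0.5]
width: -0.1
grip_force: 0.0
50 17 83 | [-0.0057  0.0015  0.0006] turn 0.0282 [546. 180.  83.]
45 17 83 | [-0.0123  0.0026  0.0006] turn 0.0559 [550. 178.  83.]
40 17 83 | [-0.019   0.0031  0.0006] turn 0.0837 [555. 175.  83.]
35 17 83 | [-0.0257  0.0031  0.0006] turn 0.1115 [559. 173.  83.]
30 17 83 | [-0.0324  0.0025  0.0006] turn 0.1393 [562. 169.  83.]
25 17 83 | [-0.0389  0.0013  0.0006] turn 0.1671 [566. 166.  83.]
```

```bash
python3 -m crank '[{"x":-0.003,"y":0.001,"z":0,"turn":0.014,"fingers":1},{"x":-0.006,"y":0.0015,"z":0,"turn":0.028,"fingers":1},{"x":-0.006,"y":0.0015,"z":0,"turn":0.028,"fingers":1}]'; python3 -m crank '[{"x":-0.003,"y":0.001,"z":0,"turn":0.014,"fingers":1},{"x":-0.006,"y":0.001,"z":0,"turn":0.028,"fingers":1},{"x":-0.006,"y":0.001,"z":0,"turn":0.028,"fingers":1}]'; python3 - <<'E'
from h import *
s,ds,c,R,t=cap('scene');cv2.imwrite('pics/s4.png',cv2.resize(s[190:290,180:340],(800,500),interpolation=2)[...,::-1])
E
```

```text
time_s: 3.68
ee_pos: [545.7, 180.0, 83.3]
tcp_rot: [[-0.766, 0.643, 0.0], [0.643, 0.766, -0.0], [-0.0, 0.0, -1.0]]
wrist_force: [-0.1, 0.5, -0.4]
width: 0.1
grip_force: 0.0
time_s: 4.05
ee_pos: [549.5, 177.7, 83.3]
tcp_rot: [[-0.706, 0.708, 0.0], [0.708, 0.706, -0.0], [-0.0, -0.0, -1.0]]
wrist_force: [-0.8, 0.4, 1.4]
width: 0.2
grip_force: 0.0
```

View pics/s4.png

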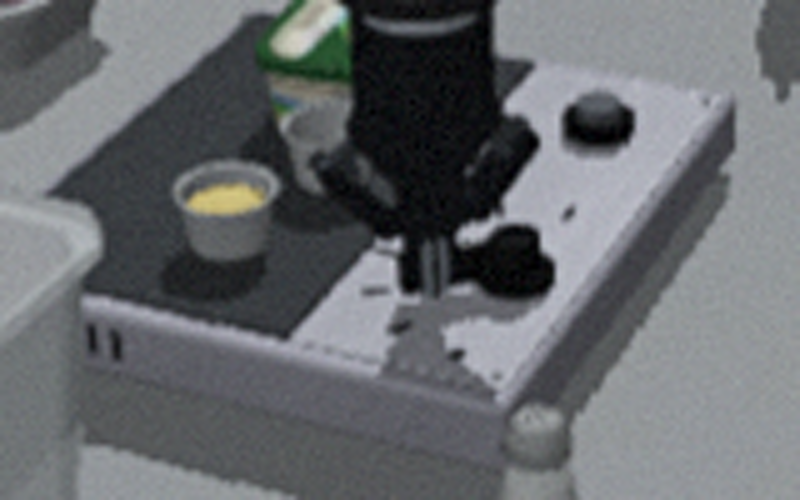

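This shows the fingertips at (432,275) with the lever running behind them from the hub (515,260) to about (405,270). I'll work out the lever angle by casting the visible end onto the lever's top plane.

```bash
python3 - <<'E'
from h import *
c=cams.calibration('scene');R,t=np.array(c['orientation']),np.array(c['xyz'])
ax=np.array([523.3,127.1])
for uv,z in [((403,240),86),((403,290),62),((515,232),86),((372,291),56),((400,327),56),((432,297),72)]:
    P=onplane(c,R,t,(180+uv[0]/5,190+uv[1]/5),z)[0,:2];q=P-ax
    print(uv,P.round(1),np.hypot(*q).round(1),np.degrees(np.arctan2(q[1],q[0])).round(1))
from plan import rows
rows([(40,17,83),(35,17,83),(30,17,83),(25,17,83),(20,17,83),(15,17,83),(10,17,83)])
E
```

```text
(403, 240) [576.1 157. ] 60.7 29.5
(403, 290) [570.3 170.2] 63.8 42.6
(515, 232) [522.3 123.8] 3.4 -107.3
(372, 291) [590.4 170.1] 79.7 32.7
(400, 327) [558.9 196.1] 77.7 62.7
(432, 297) [544.8 183.6] 60.5 69.2
40 17 83 | [-0.007   0.0027  0.0003] turn 0.0277 [555. 175.  83.]
35 17 83 | [-0.0136  0.0038  0.0004] turn 0.0555 [559. 173.  83.]
30 17 83 | [-0.0203  0.0044  0.0004] turn 0.0833 [562. 169.  83.]
25 17 83 | [-0.027   0.0043  0.0004] turn 0.111 [566. 166.  83.]
20 17 83 | [-0.0337  0.0037  0.0004] turn 0.1388 [569. 162.  83.]
15 17 83 | [-0.0403  0.0025  0.0004] turn 0.1666 [572. 158.  83.]
10 17 83 | [-0.0467  0.0008  0.0004] turn 0.1944 [575. 153.  83.]
```

Those marks are ticks 1 and 2, so the lever has clicked onto tick 2 (about 30°) and the finger model holds. Next, push to nominal 14° for tick 3.

```bash
python3 -m crank '[{"x":-0.007,"y":0.003,"z":0,"turn":0.028,"fingers":1},{"x":-0.0136,"y":0.004,"z":0,"turn":0.055,"fingers":1},{"x":-0.02,"y":0.0044,"z":0,"turn":0.083,"fingers":1},{"x":-0.024,"y":0.0043,"z":0,"turn":0.097,"fingers":1},{"x":-0.027,"y":0.0043,"z":0,"turn":0.111,"fingers":1},{"x":-0.03,"y":0.004,"z":0,"turn":0.125,"fingers":1},{"x":-0.034,"y":0.0037,"z":0,"turn":0.139,"fingers":1},{"x":-0.037,"y":0.003,"z":0,"turn":0.153,"fingers":1},{"x":-0.04,"y":0.0025,"z":0,"turn":0.166,"fingers":1},{"x":-0.0412,"y":0.0022,"z":0,"turn":0.172,"fingers":1}]'; python3 - <<'E'
from h import *
s,ds,c,R,t=cap('scene');cv2.imwrite('pics/s5.png',cv2.resize(s[190:290,180:340],(800,500),interpolation=2)[...,::-1])
from plan import rows
rows([(10,17,83),(5,17,83),(0,17,83),(-3,17,83),(-6,17,83),(-9,17,83),(-12,17,83),(-15,17,83),(-17,17,83)])
E
```

```text
time_s: 5.35
ee_pos: [572.4, 156.8, 83.3]
tcp_rot: [[-0.241, 0.971, -0.0], [0.971, 0.241, -0.0], [-0.0, -0.0, -1.0]]
wrist_force: [0.1, 0.5, 0.2]
width: 0.0
grip_force: 0.0
10 17 83 | [-0.005   0.0017  0.0004] turn 0.0216 [575. 153.  83.]
5 17 83 | [-0.0116  0.0029  0.0004] turn 0.0494 [577. 149.  83.]
0 17 83 | [-0.0182  0.0036  0.0004] turn 0.0772 [578. 144.  83.]
-3 17 83 | [-0.0223  0.0037  0.0004] turn 0.0938 [579. 141.  83.]
-6 17 83 | [-0.0263  0.0036  0.0004] turn 0.1105 [580. 138.  83.]
-9 17 83 | [-0.0303  0.0033  0.0004] turn 0.1272 [580. 135.  83.]
-12 17 83 | [-0.0343  0.0028  0.0004] turn 0.1438 [581. 132.  83.]
-15 17 83 | [-0.0382  0.0021  0.0004] turn 0.1605 [581. 129.  83.]
-17 17 83 | [-0.0408  0.0015  0.0004] turn 0.1716 [581. 127.  83.]
```

View pics/s5.png

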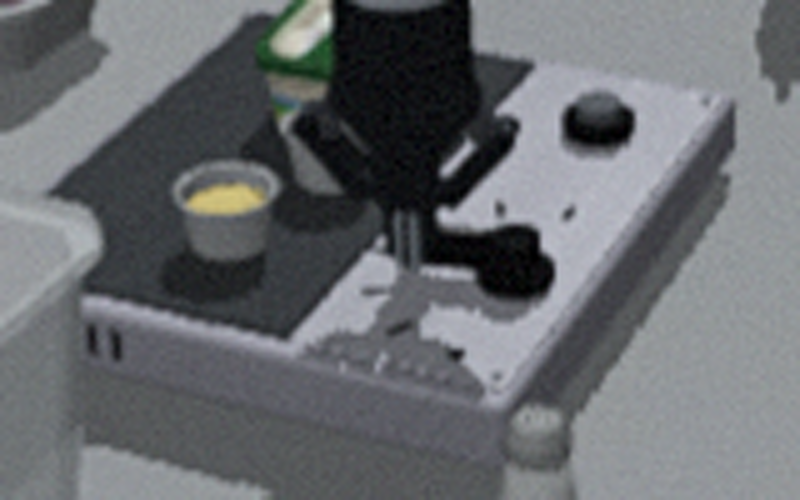

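The lever now points near tick 3 with the fingertips at (408,240) on its near side, and nothing else is touched. Next, the last click, slowly, to nominal -15°.

```bash
python3 -m crank '[{"x":-0.005,"y":0.0017,"z":0,"turn":0.022,"fingers":1},{"x":-0.0116,"y":0.003,"z":0,"turn":0.049,"fingers":1},{"x":-0.018,"y":0.0036,"z":0,"turn":0.077,"fingers":1},{"x":-0.022,"y":0.0037,"z":0,"turn":0.094,"fingers":1},{"x":-0.026,"y":0.0036,"z":0,"turn":0.11,"fingers":1},{"x":-0.03,"y":0.0033,"z":0,"turn":0.127,"fingers":1},{"x":-0.034,"y":0.0028,"z":0,"turn":0.143,"fingers":1},{"x":-0.036,"y":0.0025,"z":0,"turn":0.151,"fingers":1},{"x":-0.038,"y":0.002,"z":0,"turn":0.16,"fingers":1},{"x":-0.038,"y":0.002,"z":0,"turn":0.16,"fingers":1}]'; python3 - <<'E'
from h import *
s,ds,c,R,t=cap('scene');cv2.imwrite('pics/s6.png',cv2.resize(s[190:290,180:340],(800,500),interpolation=2)[...,::-1])
E
```

```text
time_s: 6.65
ee_pos: [580.5, 129.6, 83.3]
tcp_rot: [[0.255, 0.967, -0.0], [0.967, -0.255, -0.0], [-0.0, -0.0, -1.0]]
wrist_force: [0.3, 0.4, 0.1]
width: -0.3
grip_force: 0.0
```

View pics/s6.png

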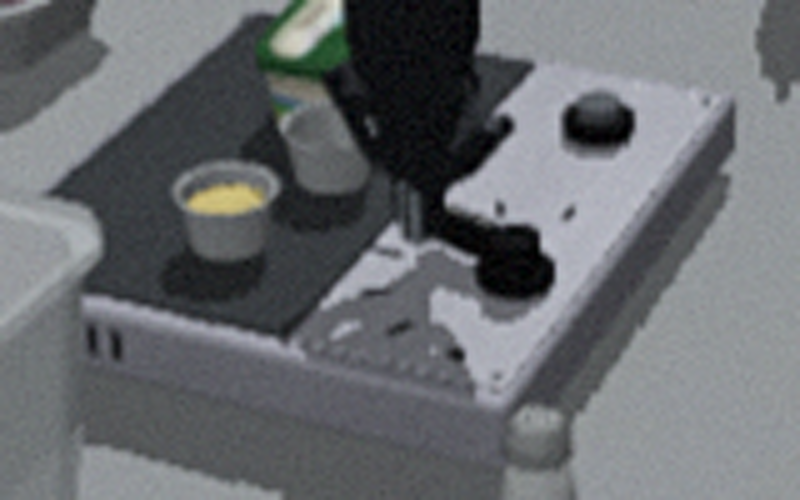

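The lever appears to have moved ahead of the fingertip (415,215) towards tick 4. I'll back off, rise and check from above.

```bash
python3 -m crank '[{"x":0.02,"y":0,"z":0,"turn":0,"fingers":1},{"x":0.02,"y":0,"z":-0.04,"turn":0,"fingers":1},{"x":0.02,"y":0,"z":-0.12,"turn":0,"fingers":1},{"x":-0.05,"y":-0.015,"z":-0.2,"turn":-0.04,"fingers":1},{"x":-0.1,"y":-0.015,"z":-0.21,"turn":-0.082,"fingers":1},{"x":-0.1,"y":-0.015,"z":-0.21,"turn":-0.082,"fingers":1},{"x":-0.1,"y":-0.015,"z":-0.21,"turn":-0.082,"fingers":1}]'; python3 - <<'E'
from h import *
p,d,c,R,t=cap('wrist');cv2.imwrite('pics/wrist7.png',p[...,::-1]);np.savez('wrist7.npz',p=p,d=d,R=R,t=t)
ax=np.array([523.3,127.1]);P=cloud(d,c,R,t)
k=(abs(P[...,2]-86)<8)&(np.hypot(P[...,0]-ax[0],P[...,1]-ax[1])<75)&(p.max(2)<90)
mm=(P[k]-[*ax,0])[:,:2];far=mm[np.hypot(*mm.T)>30];print('lever',len(far),np.degrees(np.median(np.arctan2(far[:,1],far[:,0]))),np.hypot(*mm.T).max())
k=(abs(P[...,2]-78)<4)&(np.hypot(P[...,0]-551.5,P[...,1]+50)<25);b=P[k];print('button',len(b),b.mean(0) if len(b) else 0)
E
```

```text
time_s: 7.58
ee_pos: [550.9, 61.3, 240.9]
tcp_rot: [[0.0, 1.0, 0.0], [1.0, -0.0, 0.001], [0.001, 0.0, -1.0]]
wrist_force: [0.4, 0.3, 0.4]
width: 0.3
grip_force: 0.0
lever 415 -10.84095107643102 66.6917157340029
button 0 0
```

View pics/wrist7.png

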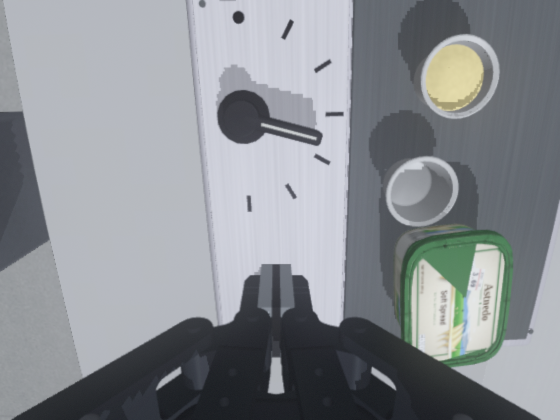

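Ticks 3, 4, 5 and 6 are at (334,114), (322,159), (290,191) and (249,203). The lever tip at (320,138) stands between ticks 3 and 4, about -11°, so it is almost at the tipping point. I'll see whether it's still moving.

```bash
cat >> h.py <<'E'
def lever():
    p,d,c,R,t=cap('wrist');ax=np.array([523.3,127.1]);P=cloud(d,c,R,t)
    k=(abs(P[...,2]-86)<8)&(np.hypot(P[...,0]-ax[0],P[...,1]-ax[1])<75)&(p.max(2)<90)
    mm=(P[k]-[*ax,0])[:,:2];far=mm[np.hypot(*mm.T)>30];print('lever',len(far),np.degrees(np.median(np.arctan2(far[:,1],far[:,0]))))
E
python3 -c "
from h import *
lever();lever()"
python3 -m crank '[{"x":0,"y":0,"z":0,"turn":0,"fingers":1},{"x":0,"y":0,"z":0,"turn":0,"fingers":1},{"x":0,"y":0,"z":0,"turn":0,"fingers":1},{"x":0,"y":0,"z":0,"turn":0,"fingers":1}]' | head -1
python3 -c "
from h import *
lever()
from plan import rows
rows([(-6,27,241),(-6,27,83),(-12,17,83),(-15,17,83),(-18,17,83),(-21,17,83)])"
```

```text
lever 415 -10.877412132401336
lever 414 -10.796975903902654
time_s: 8.22
lever 410 -10.93011616025943
-6 27 241 | [ 0.1172  0.0402 -0.0003] turn 0.0333 [581. 148. 241.]
-6 27 83 | [0.1172 0.0402 0.2104] turn 0.0333 [581. 148.  83.]
-12 17 83 | [0.096  0.04   0.2104] turn 0.0666 [581. 132.  83.]
-15 17 83 | [0.092  0.0402 0.2104] turn 0.0833 [581. 129.  83.]
-18 17 83 | [0.088  0.0403 0.2104] turn 0.1 [581. 126.  83.]
-21 17 83 | [0.0839 0.0401 0.2104] turn 0.1166 [581. 123.  83.]
```

It's resting at the crest of the detent, just short of jumping. I'll go back down behind it and push a few degrees further.

```bash
python3 -m crank '[{"x":0.06,"y":0.02,"z":0,"turn":0.033,"fingers":1},{"x":0.117,"y":0.04,"z":0,"turn":0.05,"fingers":1},{"x":0.117,"y":0.04,"z":0.08,"turn":0.05,"fingers":1},{"x":0.117,"y":0.04,"z":0.16,"turn":0.05,"fingers":1},{"x":0.117,"y":0.04,"z":0.2,"turn":0.05,"fingers":1},{"x":0.117,"y":0.04,"z":0.21,"turn":0.066,"fingers":1},{"x":0.117,"y":0.04,"z":0.21,"turn":0.066,"fingers":1}]'
python3 -c "
from plan import *
rows([(-12,17,83),(-15,17,83),(-18,17,83),(-20,17,83),(-21,17,83)])"
```

```text
time_s: 9.15
ee_pos: [580.3, 147.9, 82.6]
tcp_rot: [[0.206, 0.979, -0.001], [0.979, -0.206, -0.001], [-0.001, -0.001, -1.0]]
wrist_force: [0.2, -0.5, 0.8]
width: -0.0
grip_force: 0.0
-12 17 83 | [-0.0203  0.0047 -0.0005] turn 0.0007 [581. 132.  83.]
-15 17 83 | [-0.0242  0.0058 -0.0005] turn 0.0174 [581. 129.  83.]
-18 17 83 | [-0.0281  0.0066 -0.0005] turn 0.034 [581. 126.  83.]
-20 17 83 | [-0.0308  0.0071 -0.0005] turn 0.0451 [581. 124.  83.]
-21 17 83 | [-0.0321  0.0073 -0.0005] turn 0.0507 [581. 123.  83.]
```

```bash
python3 -m crank '[{"x":-0.01,"y":0.003,"z":0,"turn":0,"fingers":1},{"x":-0.02,"y":0.005,"z":0,"turn":0,"fingers":1},{"x":-0.024,"y":0.006,"z":0,"turn":0.017,"fingers":1},{"x":-0.028,"y":0.0065,"z":0,"turn":0.034,"fingers":1},{"x":-0.0305,"y":0.007,"z":0,"turn":0.045,"fingers":1},{"x":-0.032,"y":0.007,"z":0,"turn":0.05,"fingers":1},{"x":-0.032,"y":0.007,"z":0,"turn":0.05,"fingers":1}]'
python3 -m crank '[{"x":0.02,"y":0,"z":0,"turn":0,"fingers":1},{"x":0.02,"y":0,"z":-0.04,"turn":0,"fingers":1},{"x":0.02,"y":0,"z":-0.12,"turn":0,"fingers":1},{"x":-0.05,"y":-0.015,"z":-0.2,"turn":-0.06,"fingers":1},{"x":-0.09,"y":-0.01,"z":-0.21,"turn":-0.117,"fingers":1},{"x":-0.09,"y":-0.01,"z":-0.21,"turn":-0.117,"fingers":1},{"x":-0.09,"y":-0.01,"z":-0.21,"turn":-0.117,"fingers":1}]'; python3 -c "
from h import *
lever()"
```

```text
time_s: 10.02
ee_pos: [580.9, 123.4, 83.4]
tcp_rot: [[0.356, 0.934, 0.0], [0.934, -0.356, 0.0], [0.0, 0.0, -1.0]]
wrist_force: [0.2, 0.3, -0.3]
width: 0.2
grip_force: 0.0
time_s: 10.9
ee_pos: [550.0, 64.3, 240.7]
tcp_rot: [[-0.002, 1.0, 0.0], [1.0, 0.002, 0.0], [0.0, 0.0, -1.0]]
wrist_force: [0.2, 0.4, -0.2]
width: 0.1
grip_force: 0.0
lever 414 -16.863711644987514
```

```bash
python3 -c "
from h import *
lever()
from plan import rows
rows([(-12,27,83)])"
python3 -m crank '[{"x":0.05,"y":0.02,"z":0,"turn":0.033,"fingers":1},{"x":0.111,"y":0.04,"z":0,"turn":0.066,"fingers":1},{"x":0.111,"y":0.04,"z":0.08,"turn":0.1,"fingers":1},{"x":0.111,"y":0.04,"z":0.16,"turn":0.1,"fingers":1},{"x":0.111,"y":0.04,"z":0.2,"turn":0.1,"fingers":1},{"x":0.111,"y":0.04,"z":0.21,"turn":0.1,"fingers":1},{"x":0.111,"y":0.04,"z":0.21,"turn":0.1,"fingers":1}]'
python3 -c "
from plan import *
rows([(-18,17,83),(-21,17,83),(-24,17,83),(-27,17,83)])"
```

```text
lever 415 -16.86113017611044
-12 27 83 | [0.1033 0.0444 0.2093] turn 0.0678 [583. 142.  83.]
time_s: 11.88
ee_pos: [579.7, 147.0, 83.3]
tcp_rot: [[0.306, 0.952, -0.0], [0.952, -0.306, -0.0], [-0.0, -0.0, -1.0]]
wrist_force: [-0.5, -0.2, 0.0]
width: -0.1
grip_force: 0.0
-18 17 83 | [-0.0258  0.0099  0.0005] turn 0.0011 [581. 126.  83.]
-21 17 83 | [-0.0297  0.011   0.0005] turn 0.0177 [581. 123.  83.]
-24 17 83 | [-0.0336  0.0119  0.0005] turn 0.0344 [580. 120.  83.]
-27 17 83 | [-0.0376  0.0125  0.0005] turn 0.0511 [580. 117.  83.]
```

```bash
python3 -m crank '[{"x":-0.013,"y":0.005,"z":0,"turn":0,"fingers":1},{"x":-0.026,"y":0.01,"z":0,"turn":0,"fingers":1},{"x":-0.028,"y":0.0105,"z":0,"turn":0.01,"fingers":1},{"x":-0.03,"y":0.011,"z":0,"turn":0.018,"fingers":1},{"x":-0.032,"y":0.0115,"z":0,"turn":0.026,"fingers":1},{"x":-0.034,"y":0.012,"z":0,"turn":0.034,"fingers":1}]'
python3 -m crank '[{"x":0.02,"y":0,"z":0,"turn":0,"fingers":1},{"x":0.02,"y":0,"z":-0.04,"turn":0,"fingers":1},{"x":0.02,"y":0,"z":-0.12,"turn":0,"fingers":1},{"x":-0.05,"y":-0.015,"z":-0.2,"turn":-0.06,"fingers":1},{"x":-0.09,"y":-0.01,"z":-0.21,"turn":-0.117,"fingers":1},{"x":-0.09,"y":-0.01,"z":-0.21,"turn":-0.13,"fingers":1},{"x":-0.09,"y":-0.01,"z":-0.21,"turn":-0.13,"fingers":1}]'; python3 - <<'E'
from h import *
lever()
p,d,c,R,t=cap('wrist');cv2.imwrite('pics/wrist8.png',p[:300,180:400,::-1]);np.savez('wrist8.npz',p=p,d=d,R=R,t=t)
E
```

```text
time_s: 12.62
ee_pos: [580.2, 119.6, 83.3]
tcp_rot: [[0.407, 0.913, -0.0], [0.913, -0.407, 0.0], [-0.0, -0.0, -1.0]]
wrist_force: [0.3, 0.3, -0.6]
width: 0.0
grip_force: 0.1
time_s: 13.5
ee_pos: [546.4, 61.5, 241.3]
tcp_rot: [[0.009, 1.0, 0.001], [1.0, -0.009, 0.001], [0.001, 0.001, -1.0]]
wrist_force: [-0.7, 0.6, 0.3]
width: 0.2
grip_force: 0.0
lever 407 -24.646419499784177
```

View pics/wrist8.png

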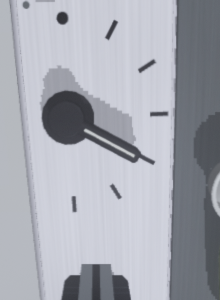

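The tip at crop (133,155) points almost at tick 4 (148,160), and the reading is -24.6°. That was my last picture, so I'll refine the angle numerically from the lever's top face, with the tick-1 image as reference.

```bash
python3 - <<'E'
from h import *
c=cams.calibration('wrist')
for n in ['wrist2','wrist7','wrist8']:
    f=np.load(n+'.npz');p,R,t=f['p'],f['R'],f['t']
    # colour only: dark blob on plane z=86, plus ticks on z=56
    dark=cv2.medianBlur(((p.max(2)<70)*255).astype(np.uint8),3)
    v,u=np.nonzero(dark);
    out=[]
    T=onplane(c,R,t,np.c_[u,v],86)[:,:2]
    v0,u0=np.mgrid[:420,:560]; G=onplane(c,R,t,np.c_[u0.ravel(),v0.ravel()],86)[:,:2]
    # silver stripe: bright pixels within lever area surrounded by dark -> fill: closed dark minus dark
    cl=cv2.morphologyEx(dark,cv2.MORPH_CLOSE,np.ones((9,9),np.uint8))
    st=((cl>0)&(dark==0)).ravel(); q=G-[523.3,127.1]; r=np.hypot(*q.T)
    S=q[st&(r>22)&(r<66)]
    a=np.degrees(np.arctan2(S[:,1],S[:,0]));med=np.median(a);S=S[abs(a-med)<12]
    vx,vy,x0,y0=cv2.fitLine(S.astype(np.float32),cv2.DIST_HUBER,0,.01,.01).ravel();
    if vx*x0+vy*y0<0: vx,vy=-vx,-vy
    print(n,len(S),'med',med.round(1),'line dir',np.degrees(np.arctan2(vy,vx)).round(1),'offset',round(float(vx*y0-vy*x0),1))
    # tick angles
    n4=cv2.connectedComponentsWithStats(dark)
    H=onplane(c,R,t,n4[3],56)[:,:2]-[523.3,127.1];rr=np.hypot(*H.T)
    print('   ticks',np.degrees(np.arctan2(H[:,1],H[:,0]))[(abs(rr-80)<5)&(n4[2][:,4]>20)].round(1))
E
```

```text
return _methods._mean(a, axis=axis, dtype=dtype,
  ret = ret.dtype.type(ret / rcount)
Traceback (most recent call last):
cv2.error: OpenCV(4.12.0) /io/opencv/modules/imgproc/src/linefit.cpp:50: error: (-215:Assertion failed) count > 0 in function 'fitLine2D_wods'
```

```bash
cat > lev.py <<'E'
from h import *
c=cams.calibration('wrist')
def stripe(p,R,t,lo=-60,hi=80):
    K=np.array([[c['fx'],0,c['cx']],[0,c['fy'],c['cy']],[0,0,1]]);g=p.max(2).astype(np.float32)
    def samp(r,a,z):
        W=np.c_[523.3+r*np.cos(np.radians(a)),127.1+r*np.sin(np.radians(a)),np.full(len(a),z)]
        q=(W-t)@R; q=q*[1,-1,-1]
        uv=cv2.projectPoints(q,np.zeros(3),np.zeros(3),K,np.float64(c['D']))[0].reshape(-1,2).astype(np.float32)
        return cv2.remap(g,uv[None,:,0],uv[None,:,1],1)[0]
    a=np.arange(lo,hi,.5)
    pr=np.mean([samp(r,a,86) for r in (42,46,50,54,58)],0)
    tk=np.mean([samp(r,a,56) for r in (77,80,83)],0)
    return a,pr,tk
E
python3 - <<'E'
from lev import *
for n in ['wrist2','wrist7','wrist8']:
    f=np.load(n+'.npz');a,pr,tk=stripe(f['p'],f['R'],f['t'])
    i=np.argmin(pr); s=slice(max(i-26,0),i+26,2)
    print(n,'min at',a[i]);print(list(zip(a[s].tolist(),pr[s].astype(int).tolist())))
    print('  ticks',a[1:-1][(tk[1:-1]<tk[:-2])&(tk[1:-1]<=tk[2:])&(tk[1:-1]<90)])
E
```

```text
wrist2 min at 66.5
[(53.5, 211), (54.5, 193), (55.5, 151), (56.5, 99), (57.5, 79), (58.5, 79), (59.5, 87), (60.5, 133), (61.5, 192), (62.5, 200), (63.5, 148), (64.5, 90), (65.5, 78), (66.5, 75), (67.5, 82), (68.5, 111), (69.5, 142), (70.5, 162), (71.5, 171), (72.5, 173), (73.5, 173), (74.5, 174), (75.5, 174), (76.5, 173), (77.5, 173), (78.5, 173)]
  ticks [ 2. 32. 62.]
wrist7 min at -8.5
[(-21.5, 187), (-20.5, 142), (-19.5, 94), (-18.5, 81), (-17.5, 84), (-16.5, 100), (-15.5, 154), (-14.5, 201), (-13.5, 185), (-12.5, 123), (-11.5, 88), (-10.5, 80), (-9.5, 77), (-8.5, 75), (-7.5, 84), (-6.5, 112), (-5.5, 138), (-4.5, 159), (-3.5, 170), (-2.5, 171), (-1.5, 170), (-0.5, 170), (0.5, 170), (1.5, 170), (2.5, 170), (3.5, 170)]
  ticks [-28.   2.  32.  62.]
wrist8 min at -22.0
[(-35.0, 176), (-34.0, 126), (-33.0, 87), (-32.0, 82), (-31.0, 86), (-30.0, 118), (-29.0, 178), (-28.0, 200), (-27.0, 162), (-26.0, 100), (-25.0, 83), (-24.0, 80), (-23.0, 77), (-22.0, 76), (-21.0, 90), (-20.0, 119), (-19.0, 142), (-18.0, 164), (-17.0, 170), (-16.0, 172), (-15.0, 173), (-14.0, 177), (-13.0, 179), (-12.0, 180), (-11.0, 180), (-10.0, 180)]
  ticks [-28.   2.  32.  62.]
```

The stripe fit puts the lever at -28.2°, with tick 4 at -28.0° in the same frame. As a check, the tick-1 image gives 62.1° against 62.0°. The lever is on tick 4, so I'll go over the start button.

```bash
python3 -m crank '[{"x":-0.075,"y":0.004,"z":0,"turn":0,"fingers":1},{"x":-0.149,"y":0.008,"z":0,"turn":0,"fingers":1},{"x":-0.149,"y":0.008,"z":0,"turn":0,"fingers":1},{"x":-0.149,"y":0.008,"z":0.08,"turn":0,"fingers":1},{"x":-0.149,"y":0.008,"z":0.15,"turn":0,"fingers":1},{"x":-0.149,"y":0.008,"z":0.188,"turn":0,"fingers":1},{"x":-0.149,"y":0.008,"z":0.188,"turn":0,"fingers":1},{"x":-0.149,"y":0.008,"z":0.188,"turn":0,"fingers":1}]'
```

```text
time_s: 14.6
ee_pos: [551.8, -50.5, 100.7]
tcp_rot: [[0.009, 1.0, 0.001], [1.0, -0.009, 0.0], [0.0, 0.001, -1.0]]
wrist_force: [0.9, 0.1, 0.7]
width: -0.2
grip_force: 0.0
```

Now press down: contact is expected at TCP z≈89 and the bottom at ≈83.

```bash
python3 -m crank '[{"x":0,"y":0,"z":0.007,"turn":0,"fingers":1},{"x":0,"y":0,"z":0.013,"turn":0,"fingers":1},{"x":0,"y":0,"z":0.019,"turn":0,"fingers":1},{"x":0,"y":0,"z":0.019,"turn":0,"fingers":1}]'; python3 -m crank '[{"x":0,"y":0,"z":0.002,"turn":0,"fingers":1},{"x":0,"y":0,"z":0.004,"turn":0,"fingers":1},{"x":0,"y":0,"z":0.004,"turn":0,"fingers":1}]'
```

```text
time_s: 15.1
ee_pos: [551.3, -51.0, 85.6]
tcp_rot: [[0.01, 1.0, 0.0], [1.0, -0.01, 0.0], [0.0, 0.0, -1.0]]
wrist_force: [1.4, 1.1, 2.9]
width: -0.0
grip_force: 1.7
time_s: 15.48
ee_pos: [551.3, -50.9, 83.0]
tcp_rot: [[0.01, 1.0, 0.001], [1.0, -0.01, 0.0], [0.0, 0.001, -1.0]]
wrist_force: [-1.2, 1.1, 11.0]
width: 0.3
grip_force: 5.3
```

```bash
python3 -m crank '[{"x":0,"y":0,"z":0.001,"turn":0,"fingers":1},{"x":0,"y":0,"z":0.001,"turn":0,"fingers":1}]'; python3 -m crank '[{"x":0,"y":0,"z":-0.01,"turn":0,"fingers":1},{"x":0,"y":0,"z":-0.04,"turn":0,"fingers":1},{"x":0,"y":0,"z":-0.12,"turn":0,"fingers":1},{"x":0,"y":0,"z":-0.2,"turn":0,"fingers":1},{"x":0.08,"y":0,"z":-0.22,"turn":0,"fingers":1},{"x":0.12,"y":0,"z":-0.22,"turn":0,"fingers":1},{"x":0.12,"y":0,"z":-0.22,"turn":0,"fingers":1},{"x":0.12,"y":0,"z":-0.22,"turn":0,"fingers":1}]'; python3 - <<'E'
from lev import *
p,d,_,R,t=cap('wrist');a,pr,tk=stripe(p,R,t,-60,20)
print('dark/stripe',[(x,int(y)) for x,y in zip(a[::2].tolist(),pr[::2]) if -38<x<-15])
p,d,cs,R,t=cap('scene')
f=np.load('scene0.npz');df=(cv2.absdiff(p,f['p']).max(2)>60).astype(np.uint8);df[:185]=0;df[:,400:]=0
n,_,st,ce=cv2.connectedComponentsWithStats(df)
print([(s[:4].tolist(),int(s[4])) for s in st[1:] if s[4]>15])
P=cloud(d,cs,R,t);k=(np.hypot(P[...,0]-551.5,P[...,1]+50)<12)&(P[...,2]>60);print('button z',np.median(P[k][:,2]), np.percentile(P[k][:,2],90))
P=cloud(f['d'],cs,R,t);k=(np.hypot(P[...,0]-551.5,P[...,1]+50)<12)&(P[...,2]>60);print('before',np.median(P[k][:,2]), np.percentile(P[k][:,2],90))
E
```

```text
time_s: 15.72
ee_pos: [551.4, -51.0, 82.8]
tcp_rot: [[0.01, 1.0, 0.001], [1.0, -0.01, 0.0], [0.0, 0.001, -1.0]]
wrist_force: [-5.3, 1.9, 21.9]
width: -0.0
grip_force: 11.0
time_s: 16.73
ee_pos: [551.5, 38.1, 246.5]
tcp_rot: [[0.01, 1.0, -0.001], [1.0, -0.01, -0.001], [-0.001, -0.001, -1.0]]
wrist_force: [0.3, -0.0, 0.0]
width: 0.0
grip_force: 0.0
dark/stripe [(-37.0, 214), (-36.0, 200), (-35.0, 168), (-34.0, 120), (-33.0, 84), (-32.0, 80), (-31.0, 84), (-30.0, 114), (-29.0, 174), (-28.0, 202), (-27.0, 173), (-26.0, 110), (-25.0, 85), (-24.0, 80), (-23.0, 78), (-22.0, 95), (-21.0, 127), (-20.0, 152), (-19.0, 167), (-18.0, 171), (-17.0, 172), (-16.0, 172)]
[([224, 228, 6, 4], 16), ([267, 228, 14, 14], 110), ([222, 241, 55, 24], 294), ([269, 261, 9, 5], 33), ([267, 266, 10, 4], 18), ([202, 282, 10, 10], 56), ([160, 284, 92, 121], 2650), ([235, 297, 44, 37], 651), ([239, 325, 33, 15], 99), ([241, 338, 31, 12], 107), ([242, 348, 40, 41], 500), ([197, 406, 22, 14], 159)]
button z 77.25366747189639 79.65545340111942
before 77.53723882730117 79.82995214042387
```

The button bottomed out (22 N, no further travel) and is back up, and the lever still sits on tick 4. The other image differences are consistent with the arm's moving shadow.

```bash
python3 -c "
from cell import arm
print(arm.close_job())"
```

```text
the job is handed in; nothing more can be done
None
```

The selector rests on the fourth tick (measured within half a degree), the start button was pressed fully down and came back up, and the job is handed in at about 17 s; no contact with anything else was seen.

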